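Clear the trimming jig and hold the specimen block in its corner

TASK

Hang the slide rack that stands in the trimming jig on the drip stand's hook by the middle of its handle, keeping it upright. Then put the bevelled wooden block into the freed corner, full-height face flat on the fence, one end against the low stop, bevel facing away from the fence, and with one firm diagonal push on it press it down onto the bed and against the fence at once. Finish while still holding that push, ready for the saw cut; leave the plain block and the other things where they are.

Things in the scene. Friction and masses are not known exactly. Their poses are not given: they have to be found in the camera images.
- rack_bar (a point): middle of the level round top bar of the steel slide rack's bail handle, 135 mm above the tray's underside. The bar runs along the rack's y, 8 mm thick, 88 mm clear between the end uprights, open below it down to the slides (73 mm up). The middle goes over the hook, so pinch the bar about 30 mm to one side of it
- rack: the slide rack: tray 44 mm (x) x 96 mm (y) with glass slides standing in it, about 0.2 kg, z up; origin under the tray's centre. It starts standing on the jig's bed, in the way
- hook_seat (a point): seat on top of the hook's level part, 229 mm above the bench; the hung bar's centre is 4 mm above it, bar along this y. The hook, an 8 mm round bar along x, runs level from the post (60 mm to +x, 16 mm thick, top 16 mm above the seat) until 26 mm to -x; its upturned end, 39 mm to -x, rises 12 mm above the seat. Bring the bar over that end from -x, tray below the hook
- stand: the fixed steel drip stand: round foot 100 mm across, one post, hook pointing along -x (towards the robot); origin under the foot's centre
- block_center (a point): centre (half-way up) of the loose bevelled wooden block, the workpiece: 60 mm (x) x 56 mm (y) x 50 mm tall, about 0.12 kg. A 45 degree bevel cuts its upper -x edge, from 20 mm height on the -x face to the top at mid-depth: the top is flat over the +x half only, the +x face is full height. Can be gripped across y in its upper +x half
- block_bevel (a point): middle of the block's sloping face: 15 mm to -x and 10 mm above the block's centre; the face looks along -x and up, at 45 degrees
- block: the bevelled block itself; origin under its centre, z up
- jig_corner (a point): the fixed jig's inner corner, on the bed's top (14 mm above the bench) where fence face and stop face meet. The fence's face looks to this frame's -x, the stop's to its -y. Block home: axes along these, bevel facing -x, its centre 30 mm to -x, 28 mm to -y and 25 mm above this point
- jig: the fixed trimming jig, origin under its centre on the bench; 60 mm to -x and 60 mm to -y of the corner; x points to the fence, y to the stop
- jig_bed: the jig's flat bed, 170 mm (x) x 200 mm (y), top 14 mm above the bench. Block on bed has friction about 0.6; a rigid push of 15 N, 30 to 45 degrees below level, presses well on both fence and bed
- jig_fence: the jig's straight aluminium fence along y on the bed's far (+x) edge, 200 mm long, 20 mm thick, 40 mm above the bed
- jig_stop: the low aluminium end stop on the bed against the fence, at its left (+y): 55 mm along x, 20 mm along y, only 12 mm above the bed
- plain_center (a point): plain wooden block of the same outside size as the bevelled one (60 x 56 x 50 mm) but with no bevel; not the workpiece, stays where it is. Point at its centre
- eyepiece: black eyepiece standing upright, 32 mm across, 48 mm tall; origin under its foot. Bystander
- dropper: amber dropper bottle, 36 mm across, 85 mm tall; origin under its foot. Bystander
- slide_box: grey plastic slide box 85 x 110 x 34 mm; origin under its centre. Bystander
- dish: shallow glass dish 90 mm across, 16 mm high; origin under its centre. Bystander
- beaker: small glass beaker 60 mm across, 70 mm tall; origin under its centre. Bystander
- brush: small brush 160 mm long lying along its own x; origin under it. Bystander
Not all that is in view belongs to the job. Leave any green or purple look-alike of the rack alone.

How it is judged:
On the way, in this order (a step that is already met when the one before it is completed fails the run):
1. the rack hangs free by its handle on the hook (contact force between rack and stand above 0.8 N and x of rack_bar in the frame of hook_seat between -0.035 and 0.05 m and y of rack_bar in the frame of hook_seat between -0.03 and 0.03 m and z of rack_bar in the frame of hook_seat between -0.012 and 0.02 m and angle between rack's own z axis and vertical below 0.45 rad and contact force between rack and the arm below 0.1 N and contact force between rack and the fingers below 0.1 N), for 0.3 s.
2. the block is home in the corner and pressed on fence and bed (contact force between block and jig_fence above 2.5 N and contact force between block and jig_bed above 4 N and x of block_center in the frame of jig_corner above -0.033 m and y of block_center in the frame of jig_corner above -0.032 m and z of block_center in the frame of jig_corner between 0.02 and 0.028 m and x of block_bevel in the frame of jig_corner below -0.036 m and angle between the x axis of block and the x axis of jig, either way round below 0.05 rad and angle between block's own z axis and vertical below 0.05 rad), for 0.2 s.
At the end, for the whole second after the job is handed in: Block in the corner, bevel out: within 3 mm of fence, 4 mm of stop, 3 degrees; pressed on the fence with over 2.5 N and on the bed with over 4 N while the robot pushes. Rack hangs on the hook within 30 mm of its bar's middle, under 25 degrees tilt, untouched by the robot (all of step 1 and all of step 2); the arm keeps its last pose, push and grip.
It fails at once if the plain block or another bystander moved more than 30 mm from its place (distance of any of plain_center, eyepiece, dropper, slide_box, dish, beaker, brush from where it was at the start of the episode above 0.03 m).
It fails at once if the rack is tipped more than 45 degrees (angle between rack's own z axis and vertical above 0.8 rad).
It also fails if it takes over 72 s, if anything falls off the work surface, if the arm or the gripper's body presses on something with over 40 N, if the wrist force passes 120 N, or if a joint passes its speed limit or range.

ROBOT

A 7-joint arm with a two-finger parallel gripper is mounted at the origin on the work surface. World frame = base frame: x ahead of the robot, y to its left, z up, the work surface at z = 0. Lengths are in m, angles in rad, forces in N, time in s.
With the tool pointing down it reaches from about 0.425 to 0.875 m from the base axis. Payload 4.7 kg.
Tool frame: the origin (TCP) lies midway between the tips of the shut fingers; the grasp point (between the pads) lies 19 mm behind it (robot.pinch_z is the distance from the TCP to the grasp point, in m); y points along the fingers, z is the direction in which the jaws open and shut, and the axes are right-handed (so a half turn about y gives the same grasp; the last joint's range is limited). The gripper opens to 85 mm and grips with 20 to 120 N. Pads are 22 mm wide; open, the fingers measure 114 mm over their backs; the gripper's body (76 mm by 85 mm) begins 54 mm behind the grasp point. The pads swing forward as they close: fully open they stand 13 mm farther back than shut.
Start: joints at [1.254, 0.321, -0.07, 1.45, 0.023, 1.371, -0.057], TCP at [0.211, -0.615, 0.231] pointing down, gripper open.
Joint ranges: [-2.86, 2.86], [-0.3, 2.09], [-1.38, 1.24], [0.06, 2.45], [-1.56, 4.7], [0.09, 2.05], [-2.69, 2.69]. Speed limits (rad/s): [2.57, 2.57, 3.14, 3.14, 3.14, 3.14, 3.14].

INTERFACE

Orientations are given as [roll, pitch, yaw] about the fixed x, y, z axes, in that order (R = Rz(yaw) Ry(pitch) Rx(roll)).
In Python, from rig import sensors, cams, robot gives the robot as it stands.
- The arm moves only by the shell command python3 -m jog 'ROWS'. ROWS is a JSON object of lists of equal length, an entry for each row: "grip": the closure, from 0 (fully open) to 1 (shut); "xyz": the shift along the tool's x, y, z in mm, a list of three; "dr": the turn, a rotation vector about the tool's x, y, z in rad, a list of three. In form: {"grip": [grip, ...], "xyz": [[x, y, z], ...], "dr": [[ax, ay, az], ...]}. A call has 1 to 12 rows; each row is the pose to reach, as a shift and turn from the pose measured when the call began, along the tool's axes at that moment; what a row does not reach only later rows make up. A row lasts 1/12 s, in which the tool goes at most 41.7 mm and 7.16 degrees, less where a joint would pass 70% of its speed; a pose out of reach is approached as far as the arm can. A call with a gripper value outside its range is refused whole. The fingers move at their own pace and stop on an object; the grip force is fixed at half the most. Time passes only in rows, so rows that repeat a pose let the fingers close. It gives the time, the measured TCP pose, the force and the opening at its end, in the units of the state.
- sensors.get_obs(): the state, without advancing time (a new reading comes with each control period).
- cams.snapshot(name): name is "scene" or "top" or "wrist"; returns the picture (400x640x3 uint8, blue, green, red); there is no depth.
- cams.camera_info(name): a dict with "mtx" (3x3 intrinsics, pixels), "rvec" (rotation vector, rad) and "tvec" (3), from world to camera coordinates, as OpenCV has them. Camera axes: x right, y down, z forward; pixel columns grow to the right and rows downward; lengths in m; the calibration is good to about 2 mm. A picture is of the moment at which its call begins: read the wrist's pose just before it. camera_info takes no time and is no camera call; for the wrist camera it gives the pose at the moment of the call.
- robot.close_job(): hands the job in, once; it reports no verdict.
The state is a dict: "t": time; "joint_positions": joint angles; "qd": joint speeds; "effort": joint torques, N m; "tcp_pos": TCP position; "eef_rot": TCP orientation; "ft_force": force on the tool from outside, world axes, zero at the start; "torque": the same for the moment, N m; "finger_gap": opening from 0.0 (shut) to 1.0 (fully open).
Only numpy, scipy, OpenCV 4.12 (cv2) and the standard library are available. Lean on these libraries where they do the work, as an engineer would, in place of code of your own. Each camera call takes 0.05 s, during which the arm holds its last target.

## Working session

There is one attempt and no reset: what is moved stays moved. The work goes in short steps, Python scripts to look and compute and a shell command to move; the robot and the scene stay as the last step left them, time stands still between calls to the robot, and variables do not carry over. Pictures are saved under pics/ and viewed, and the job is handed in when it is done.

```bash
ls; mkdir -p pics
python3 - <<'E'
from rig import sensors,cams,robot
import cv2
o=sensors.get_obs()
print(o, robot.pinch_z)
for n in ("scene","top","wrist"):
    cv2.imwrite(f"pics/{n}0.png",cams.snapshot(n)); print(n,cams.camera_info(n))
E
```

```text
pics
{'t': 0.0, 'joint_positions': array([ 1.25410573,  0.32184601, -0.07007533,  1.45171144,  0.02260302,
        1.37080415, -0.05690038]), 'qd': array([ 5.25757873e-04,  1.01382031e-04, -1.08120877e-03,  2.74005505e-04,
        1.84477718e-03, -1.06512130e-03, -2.14522052e-05]), 'effort': array([-8.33473587e-04, -4.93577564e+01, -3.82829122e-01, -3.14330542e+01,
        1.29758261e-02,  1.16282771e-02,  3.01743808e-05]), 'tcp_pos': array([ 0.21087916, -0.61425173,  0.23019021]), 'eef_rot': array([-1.57277553e+00, -1.06421315e-04, -2.81077927e+00]), 'ft_force': array([ 0.38357925, -0.1359496 , -0.20565466]), 'torque': array([0.02091691, 0.02779932, 0.0346125 ]), 'finger_gap': 1.0011834716615202} 0.0187
scene {'mtx': array([[365.03419495,   0.        , 320.08303303],
       [  0.        , 365.03419495, 201.8055435 ],
       [  0.        ,   0.        ,   1.        ]]), 'rvec': array([ 1.13913683,  2.41537442, -0.9279081 ]), 'tvec': array([ 0.37078216, -0.21991676,  1.50893264])}
top {'mtx': array([[491.40560893,   0.        , 315.10490393],
       [  0.        , 491.40560893, 199.37411198],
       [  0.        ,   0.        ,   1.        ]]), 'rvec': array([ 2.22295212, -2.16393617,  0.09296899]), 'tvec': array([-0.02258355,  0.57056036,  1.45995164])}
wrist {'mtx': array([[304.40988173,   0.        , 316.25096685],
       [  0.        , 304.40988173, 194.44052521],
       [  0.        ,   0.        ,   1.        ]]), 'rvec': array([-2.32521169,  1.6590018 ,  0.28298751]), 'tvec': array([-0.64834694, -0.0438596 ,  0.38078736])}
```

View pics/scene0.png

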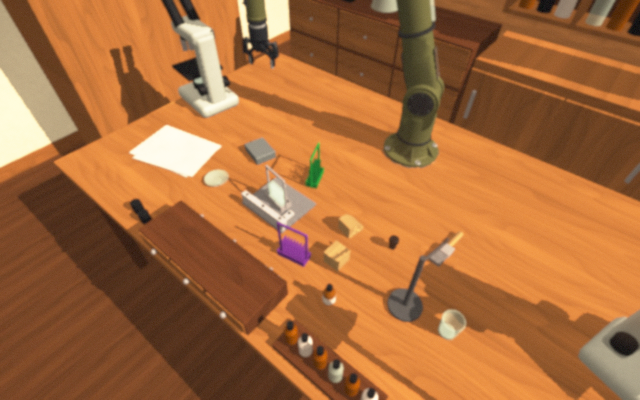

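View pics/top0.png

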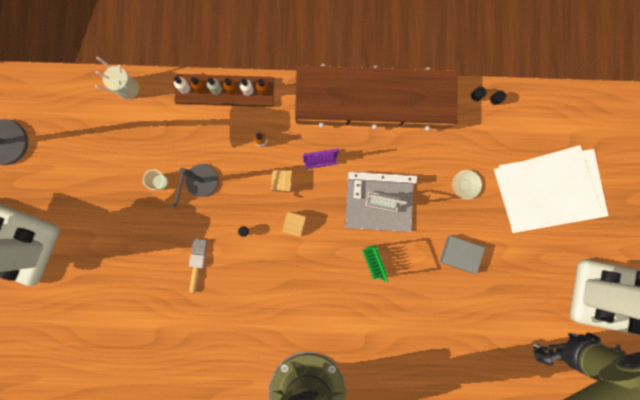

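View pics/wrist0.png

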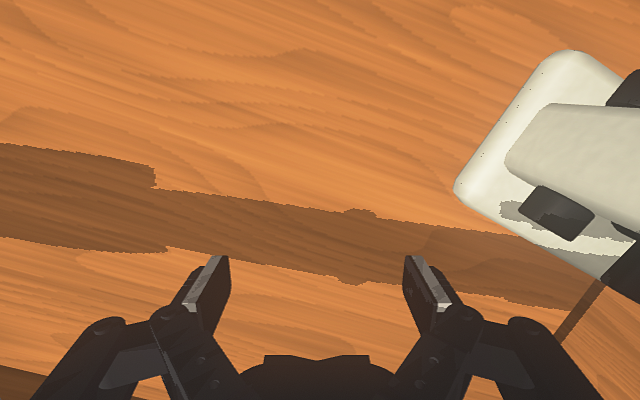

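The top view has +x up and +y left. The jig with the rack is near (380,200), the stand foot near (202,181), and two wooden blocks sit at (282,181) and (294,223). The purple and green racks are decoys. I'll zoom in next.

```bash
cat > h.py <<'E'
import numpy as np, cv2
from rig import sensors,cams,robot
from scipy.spatial.transform import Rotation as R
def P(name):
    c=cams.camera_info(name); Rm=cv2.Rodrigues(c['rvec'])[0]; return c['mtx'],Rm,np.array(c['tvec']).reshape(3)
def ray(cam,u,v):
    K,Rm,t=cam; d=Rm.T@np.linalg.solve(K,[u,v,1]); return -Rm.T@t,d
def onz(cam,u,v,z):
    o,d=ray(cam,u,v); return o+d*(z-o[2])/d[2]
def proj(cam,p):
    K,Rm,t=cam; q=(Rm@np.asarray(p,float).reshape(-1,3).T).T+t; q=q@K.T; return q[:,:2]/q[:,2:]
def tool():
    o=sensors.get_obs(); return o['tcp_pos'],R.from_euler('xyz',o['eef_rot']).as_matrix(),o
def go(p,Rt):
    """shift (mm) & rotvec in current tool axes to reach tcp p, rot Rt"""
    x,M,o=tool(); print('t',o['t'],'xyz',np.round(M.T@(np.array(p)-x)*1000,1),'dr',np.round(R.from_matrix(M.T@Rt).as_rotvec(),4))
E
python3 - <<'E'
import cv2
a=cv2.imread('pics/top0.png')
cv2.imwrite('pics/t1.png',cv2.resize(a[140:300,330:490],None,fx=5,fy=3.75*4/3,interpolation=cv2.INTER_CUBIC)[:600*4//3][:600])
cv2.imwrite('pics/t1.png',cv2.resize(a[160:280,340:490],None,fx=5,fy=5,interpolation=cv2.INTER_CUBIC))
cv2.imwrite('pics/t2.png',cv2.resize(a[140:250,160:320],None,fx=5,fy=5,interpolation=cv2.INTER_CUBIC))
s=cv2.imread('pics/scene0.png')
cv2.imwrite('pics/s1.png',cv2.resize(s[135:255,225:375],None,fx=5,fy=5,interpolation=cv2.INTER_CUBIC))
cv2.imwrite('pics/s2.png',cv2.resize(s[205:325,320:470],None,fx=5,fy=5,interpolation=cv2.INTER_CUBIC))
from h import *
K=P('top');print(onz(K,320,366,0),onz(K,202,181,0),onz(K,380,200,.014), -K[1].T@K[2], 'wrist', -P('wrist')[1].T@P('wrist')[2],tool()[1])
E
```

```text
[ 0.0747593  -0.03523211  0.        ] [0.61899289 0.33864773 0.        ] [ 0.57487083 -0.20392893  0.014     ] [0.46837118 0.01438004 1.49597112] wrist [ 0.29023699 -0.58659444  0.37275447] [[-9.45775310e-01 -5.84357845e-04  3.24821060e-01]
 [-3.24821571e-01  1.39786382e-03 -9.45774282e-01]
 [ 9.86150142e-05 -9.99998852e-01 -1.51187712e-03]]
```

View pics/t1.png

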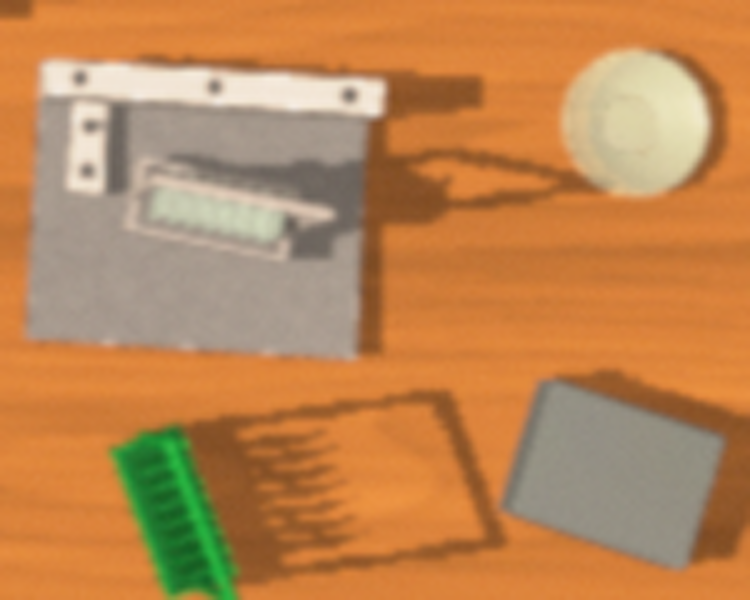

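View pics/t2.png

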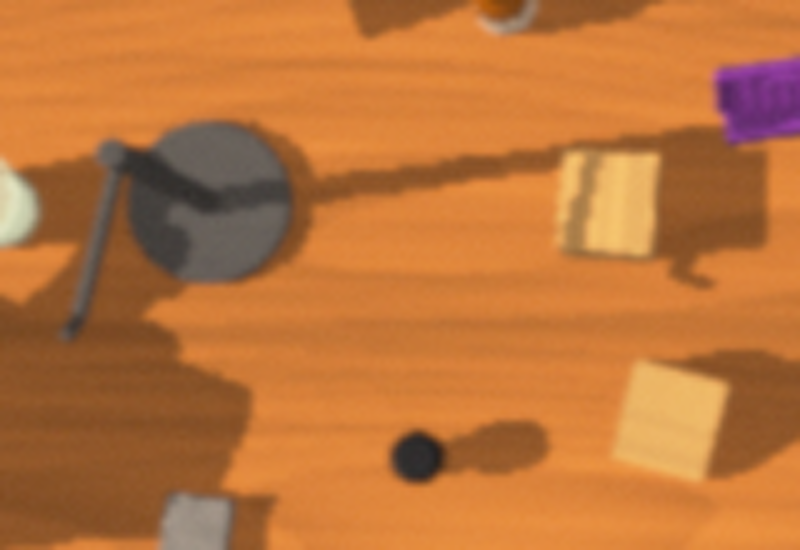

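View pics/s1.png

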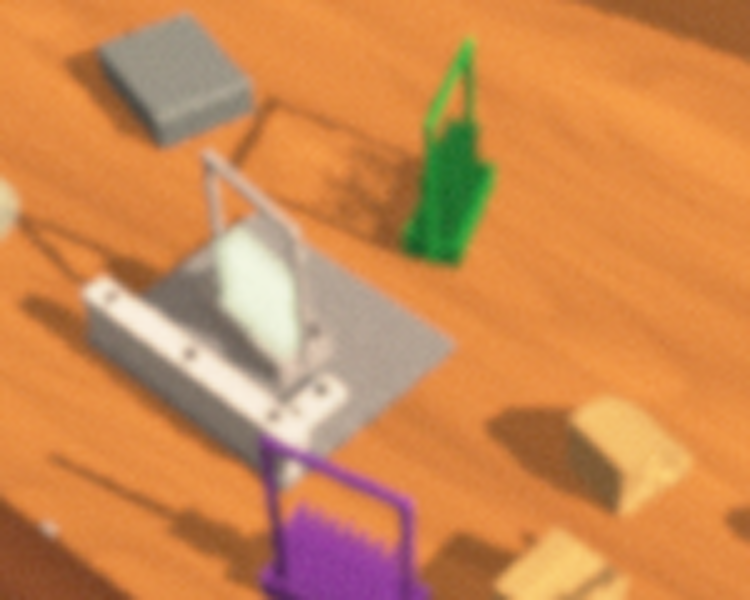

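View pics/s2.png

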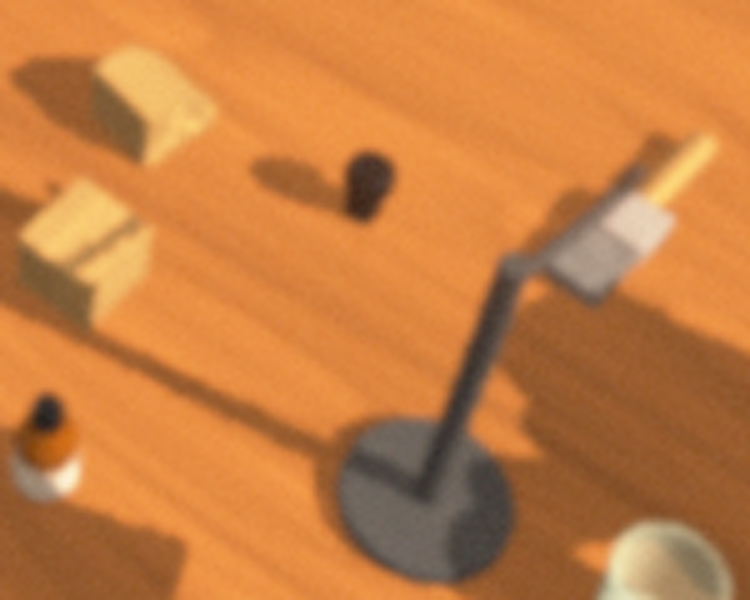

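Run:
```python
from h import *
from scipy.optimize import least_squares
K=P('top');S=P('scene')
def T(off,f=5):
    return lambda x,y:((x+.5)/f-.5+off[0],(y+.5)/f-.5+off[1])
t1=T((340,160));t2=T((160,140));s1=T((225,135));s2=T((320,205))
def fit(model,obs,x0):
    # obs list (cam,(u,v),localpt)
    def f(q):
        c,s=np.cos(q[2]),np.sin(q[2]); Rz=np.array([[c,-s,0],[s,c,0],[0,0,1]])
        return np.concatenate([(proj(cam,Rz@np.array(p)+[q[0],q[1],0])[0]-uv) for cam,uv,p in obs])
    r=least_squares(f,x0,loss='soft_l1'); print(model,np.round(r.x,4),'yawdeg',np.degrees(r.x[2]).round(2),'res',np.round(r.fun,1)); return r.x
# jig: bed x? origin: corner at (60,60). bed 170x200, fence on far edge 
# fence inner face x=.06, outer .08 -> bed x from -.09? to .08
obs=[(K,t1(42,62),(.08,.10,.054)),(K,t1(386,80),(.08,-.10,.054)),(K,t1(383,117),(.06,-.10,.054)),(K,t1(27,340),(-.09,.10,.014)),(K,t1(358,357),(-.09,-.10,.014)),
 (K,t1(70,100),(.06,.08,.026)),(K,t1(66,190),(.005,.08,.026)),(K,t1(103,193),(.005,.06,.026))]
j=fit('jig',obs,[.57,-.2,0])
obs2=[(S,s1(455,345),(-.09,.10,.014)),(S,s1(85,288),(.08,-.1,.054)),(S,s1(100,278),(.06,-.1,.054)),(S,s1(300,437),(.08,.1,.054))]
fit('jigS',obs2,j)
b=.5
# bevel block
obs=[(K,t2(637,360),(.03,.028,.05)),(K,t2(728,382),(.03,-.028,.05)),(K,t2(705,482),(-.03,-.028,.02)),(K,t2(613,457),(-.03,.028,.02))]
fit('block',obs,[.5,.05,-.2])
obs=[(K,t2(565,150),(.03,.028,.05)),(K,t2(660,152),(.03,-.028,.05)),(K,t2(655,255),(-.03,-.028,.05)),(K,t2(560,250),(-.03,.028,.05))]
fit('plain',obs,[.6,.05,0])
obs=[(K,t2(212,202),(0,0,0.008)),(K,t2(112,153),(0,0,.245)),(K,t2(68,330),(-.099,0,.241)),(S,s2(425,500),(0,0,.008)),(S,s2(515,263),(0,0,.245)),(S,s2(640,172),(-.099,0,.241))]
q=fit('stand',obs,[.62,.34,-.2]);c,s=np.cos(q[2]),np.sin(q[2]);print('seat',q[0]-.06*c,q[1]-.06*s)
# rack
obs=[(K,t1(333,213),(0,-.046,.139)),(S,s1(208,155),(0,-.048,.139)),(S,s1(302,237),(0,.048,.139)),(K,t1(125,228),(-.022,.048,.014)),(K,t1(287,260),(-.022,-.048,.014)),(K,t1(145,157),(.022,.048,.02))]
obs=[(a,b,(c[0],c[1],c[2]+.014 if c[2]<.05 else c[2]+.014-.004)) for a,b,c in obs]
fit('rack',obs,[.57,-.2,-.2])
```

```text
jig [ 0.5714 -0.2017 -0.0284] yawdeg -1.63 res [ 0.7 -0.6 -0.7 -0.4 -0.4 -1.1 -0.2  1.4 -0.3  1.7  0.6 -0.1  0.5  0.1
 -0.2 -0.1]
jigS [ 0.5684 -0.2007 -0.0109] yawdeg -0.62 res [ 1.6 -2.7 -0.6  1.   0.8 -0.2 -1.7  0.4]
block [ 0.4957  0.0545 -0.2223] yawdeg -12.74 res [-0.1 -0.2  0.2  0.1 -0.2 -0.1  0.1  0.2]
plain [ 0.6237  0.0937 -0.0139] yawdeg -0.79 res [-0.  -0.1 -0.1  0.3  0.  -0.2  0.1  0.1]
stand [ 0.6228  0.3388 -0.204 ] yawdeg -11.69 res [-0.6 -0.5 -0.5 -0.9 -0.9  1.5 -0.6 -0.5 -0.9  0.2  0.1 -1.8]
seat 0.5640579348005211 0.35092586281880106
rack [ 0.5694 -0.2082 -0.1762] yawdeg -10.1 res [-1.1 -0.1 -0.7 -0.2 -2.3 -1.1  0.4  0.3 -0.6  0.4 -0.5 -0. ]
```

```bash
python3 - <<'E'
from h import *
def Rd(yaw):
    c,s=np.cos(yaw),np.sin(yaw); return np.array([[s,0,c],[-c,0,s],[0,-1,0]])
x,M,o=tool();K,Rm,t=P('wrist')
print('cam in tool',M.T@(-Rm.T@t-x),'axis',M.T@Rm[2])
y=-.1762
go([.5694-.03*np.sin(.1762),-.2082-.03*np.cos(y),.29],Rd(y))
E
cat >> h.py <<'E'
def Rd(yaw):
    c,s=np.cos(yaw),np.sin(yaw); return np.array([[s,0,c],[-c,0,s],[0,-1,0]])
E
```

```text
cam in tool [-0.08402305 -0.14230756 -0.00073057] axis [ 3.28822877e-01  9.44391544e-01 -3.56229630e-04]
t 0.15 xyz [-456.4  -59.2 -241.6] dr [ 1.4000e-03 -1.0638e+00 -7.0000e-04]
```

```bash
python3 -m jog '{"grip":[0,0,0,0,0,0,0,0,0,0,0,0],"xyz":[[-30,-10,-16],[-68,-15,-36],[-106,-20,-56],[-144,-26,-76],[-182,-31,-96],[-220,-36,-116],[-258,-42,-136],[-296,-48,-156],[-334,-53,-176],[-372,-58,-196],[-410,-59,-216],[-440,-59,-232]],"dr":[[0,-0.05,0],[0,-0.15,0],[0,-0.25,0],[0,-0.35,0],[0,-0.45,0],[0,-0.55,0],[0,-0.65,0],[0,-0.75,0],[0,-0.85,0],[0,-0.95,0],[0,-1.02,0],[0,-1.064,0]]}'
python3 - <<'E'
from h import *
y=-.1762
go([.5694-.03*np.sin(.1762),-.2082-.03*np.cos(y),.29],Rd(y))
E
```

```text
t: 1.15
tcp_pos: [0.5474, -0.2565, 0.2902]
eef_rot: [-1.571, 0.001, -1.744]
ft_force: [0.4, -1.0, -0.3]
finger_gap: 1.0
t 1.15 xyz [-21.4   0.2  13.3] dr [-0.      0.0031 -0.0007]
```

```bash
python3 -m jog '{"grip":[0,0,0],"xyz":[[-21,0,13],[-21,0,13],[-21,0,13]],"dr":[[0,0,0],[0,0,0],[0,0,0]]}'
python3 - <<'E'
from h import *
cv2.imwrite('pics/w1.png',cams.snapshot('wrist'))
W=P('wrist'); 
def pts(q,L):
    c,s=np.cos(q[2]),np.sin(q[2]); Rz=np.array([[c,-s,0],[s,c,0],[0,0,1]]); return proj(W,(Rz@np.array(L).T).T+[q[0],q[1],0]).round(1)
print(pts([.5694,-.2082,-.1762],[[0,-.044,.149],[0,0,.149],[0,.044,.149],[.022,.048,.034],[-.022,.048,.034]]))
print(pts([.5714,-.2017,-.0284],[[.06,.06,.014],[.06,.1,.054],[-.09,.1,.014],[.005,.08,.026],[.005,.06,.026],[.06,-.1,.054]]))
E
```

```text
t: 1.4
tcp_pos: [0.5647, -0.2358, 0.2898]
eef_rot: [-1.571, 0.001, -1.739]
ft_force: [-1.7, -1.0, 0.0]
finger_gap: 1.001
[[318.1 194.7]
 [318.4 150.4]
 [318.7 101.3]
 [335.9  94.4]
 [300.5  94.3]]
[[358.5  72. ]
 [359.6  31.7]
 [236.5  56.5]
 [313.5  61.1]
 [315.8  78.3]
 [374.3 199.5]]
```

View pics/w1.png

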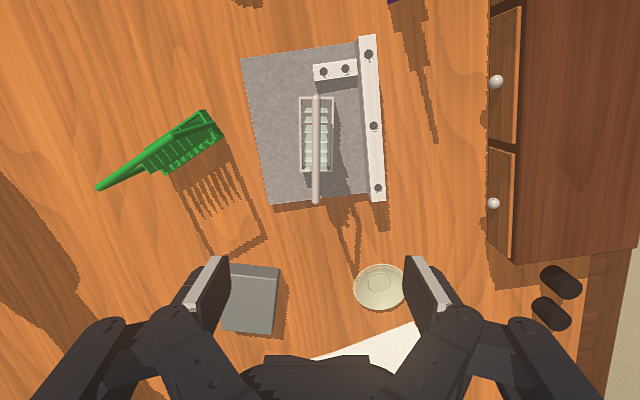

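Run:
```python
from h import *
y=-.1762
go([.5677-.03*np.sin(.1762),-.2085-.03*np.cos(y),.130],Rd(y))
```

```text
t 1.45 xyz [  0.2 159.7  -0.9] dr [ 0.0011  0.0039 -0.0002]
```

```bash
python3 -m jog '{"grip":[0,0,0,0,0,0,0,0],"xyz":[[0,25,-1],[0,55,-1],[0,85,-1],[0,115,-1],[0,140,-1],[0,155,-1],[0,159,-1],[0,159,-1]],"dr":[[0,0.004,0],[0,0.004,0],[0,0.004,0],[0,0.004,0],[0,0.004,0],[0,0.004,0],[0,0.004,0],[0,0.004,0]]}'
python3 - <<'E'
from h import *
cv2.imwrite('pics/w2.png',cams.snapshot('wrist'))
y=-.1762
go([.5677-.03*np.sin(.1762),-.2085-.03*np.cos(y),.130],Rd(y))
E
```

```text
t: 2.12
tcp_pos: [0.5605, -0.2397, 0.1294]
eef_rot: [-1.575, 0.0, -1.75]
ft_force: [-0.2, -0.2, 1.1]
finger_gap: 0.997
t 2.1667 xyz [-1.6  0.9  0.5] dr [ 0.0015 -0.0026  0.0003]
```

View pics/w2.png

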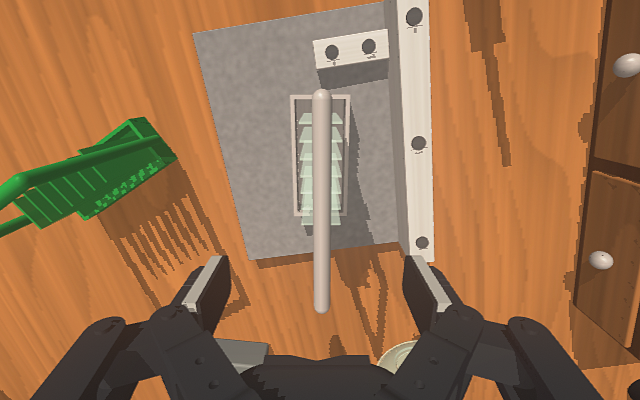

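Run:
```python
from h import *
x,M,o=tool();W=P('wrist')
g=x-M[:,1]*.0187
print(g,proj(W,[g,g+M[:,0]*.011,g-M[:,0]*.011,g+M[:,0]*.022,g-M[:,0]*.03]))
for v in (90,312): print(v,onz(W,321,v,.149), M.T@(onz(W,321,v,.149)-x))
```

```text
[ 0.56173669 -0.23951265  0.14963575] [[318.48148673 278.12120724]
 [318.42329281 297.4214777 ]
 [318.54265881 257.8332137 ]
 [318.36786474 315.80444204]
 [318.65603434 220.23171533]]
90 [ 0.5775143  -0.15644934  0.149     ] [-0.08454527 -0.01809014  0.00075778]
312 [ 0.55943193 -0.25964428  0.149     ] [ 0.02022046 -0.01806023  0.00131246]
```

```bash
python3 -m jog '{"grip":[0,0,0.5,1,1,1,1,1,1,1,1,1],"xyz":[[-3,0,1],[-3,0,1],[-3,0,1],[-3,0,1],[-3,0,1],[-3,0,1],[-3,0,1],[-3,0,1],[-3,0,1],[-3,0,1],[-3,0,1],[-3,0,1]],"dr":[[0,0,0],[0,0,0],[0,0,0],[0,0,0],[0,0,0],[0,0,0],[0,0,0],[0,0,0],[0,0,0],[0,0,0],[0,0,0],[0,0,0]]}'
python3 - <<'E'
from h import *
cv2.imwrite('pics/w3.png',cams.snapshot('wrist'))
print(tool()[2]['finger_gap'])
E
```

```text
t: 3.17
tcp_pos: [0.5634, -0.2369, 0.131]
eef_rot: [-1.572, -0.0, -1.75]
ft_force: [1.2, -0.3, 1.1]
finger_gap: 0.067
0.06786438509027021
```

View pics/w3.png

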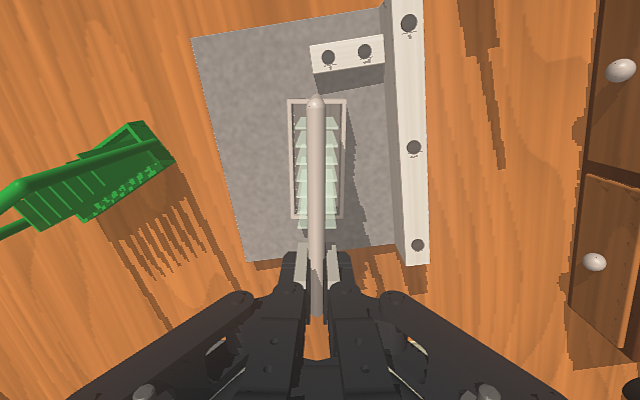

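```bash
python3 -m jog '{"grip":[1,1,1,1,1,1,1,1,1],"xyz":[[0,-5,0],[0,-15,0],[0,-30,0],[0,-50,0],[0,-75,0],[0,-100,0],[0,-125,0],[0,-138,0],[0,-138,0]],"dr":[[0,0,0],[0,0,0],[0,0,0],[0,0,0],[0,0,0],[0,0,0],[0,0,0],[0,0,0],[0,0,0]]}'
python3 - <<'E'
from h import *
cv2.imwrite('pics/w4.png',cams.snapshot('wrist'))
y=-.204
c,s=np.cos(y),np.sin(y)
def H(a,b,z): return [.5641+a*c-b*s,.3509+a*s+b*c,z]
print(H(-.095,-.03,.262))
go(H(-.095,-.03,.262),Rd(y))
E
```

```text
t: 3.97
tcp_pos: [0.5652, -0.2371, 0.2732]
eef_rot: [-1.566, -0.002, -1.75]
ft_force: [0.3, -0.9, -1.8]
finger_gap: 0.068
[np.float64(0.46499227418007627), np.float64(0.3407679378800362), 0.262]
t 4.0167 xyz [-550.8    7.5 -200.4] dr [-0.0018  0.0253  0.0012]
```

View pics/w4.png

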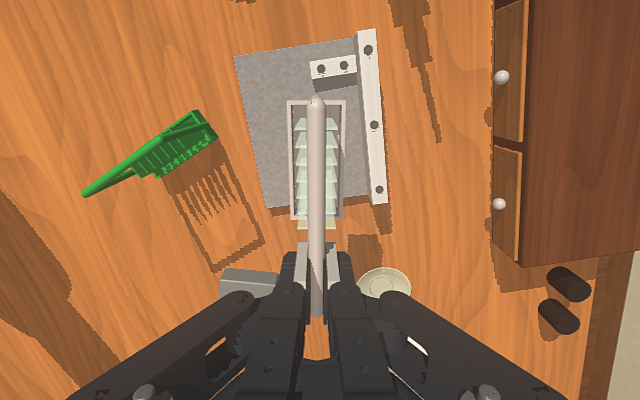

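```bash
python3 -m jog '{"grip":[1,1,1,1,1,1,1,1,1,1,1,1],"xyz":[[-8,0,-3],[-24,0,-9],[-48,0,-18],[-76,0,-28],[-104,0,-38],[-132,0,-48],[-160,0,-58],[-188,0,-68],[-216,0,-78],[-244,0,-88],[-272,0,-98],[-300,0,-109]],"dr":[[0,0,0],[0,0,0],[0,0,0],[0,0,0],[0,0,0],[0,0.004,0],[0,0.008,0],[0,0.012,0],[0,0.016,0],[0,0.02,0],[0,0.024,0],[0,0.025,0]]}'
python3 - <<'E'
from h import *
y=-.204
c,s=np.cos(y),np.sin(y)
def H(a,b,z): return [.5641+a*c-b*s,.3509+a*s+b*c,z]
go(H(-.11,-.03,.27),Rd(y))
E
```

```text
t: 5.02
tcp_pos: [0.5079, 0.0806, 0.2683]
eef_rot: [-1.572, -0.002, -1.773]
ft_force: [0.1, 0.2, -1.7]
finger_gap: 0.069
t 5.0167 xyz [-246.3   -2.1 -109.3] dr [0.001  0.0017 0.002 ]
```

```bash
python3 -m jog '{"grip":[1,1,1,1,1,1,1,1,1,1,1,1],"xyz":[[-28,0,-12],[-56,0,-25],[-84,0,-37],[-112,-1,-50],[-140,-1,-62],[-168,-2,-75],[-196,-2,-87],[-218,-2,-97],[-234,-2,-104],[-243,-2,-108],[-246,-2,-109],[-246,-2,-109]],"dr":[[0,0,0],[0,0,0],[0,0,0],[0,0,0],[0,0,0],[0,0.0,0],[0,0.0,0],[0,0.00,0],[0,0.00,0],[0,0.0,0],[0,0.0,0],[0,0.0,0]]}'
python3 - <<'E'
from h import *
for n in ('wrist','top','scene'): cv2.imwrite(f'pics/{n}5.png',cams.snapshot(n))
a=cv2.imread('pics/top5.png');cv2.imwrite('pics/t5.png',cv2.resize(a[140:260,140:290],None,fx=5,fy=5,interpolation=cv2.INTER_CUBIC))
a=cv2.imread('pics/scene5.png');cv2.imwrite('pics/s5.png',cv2.resize(a[200:320,350:500],None,fx=5,fy=5,interpolation=cv2.INTER_CUBIC))
W=P('wrist');q=[.6228,.3388,-.204]
c,s=np.cos(q[2]),np.sin(q[2]); Rz=np.array([[c,-s,0],[s,c,0],[0,0,1]])
print(proj(W,(Rz@np.array([[0,0,.245],[-.06,0,.229],[-.086,0,.229],[-.099,0,.241]]).T).T+[q[0],q[1],0]))
E
```

```text
t: 6.02
tcp_pos: [0.4493, 0.3439, 0.2691]
eef_rot: [-1.573, -0.003, -1.771]
ft_force: [0.6, -1.0, -2.2]
finger_gap: 0.065
[[612.26374126 186.64720226]
 [492.38717612 178.74429747]
 [450.66127698 178.73656951]
 [436.96930572 184.51380356]]
```

View pics/wrist5.png

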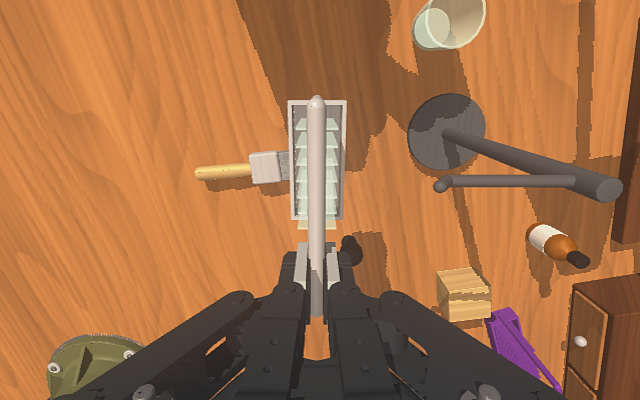

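View pics/t5.png

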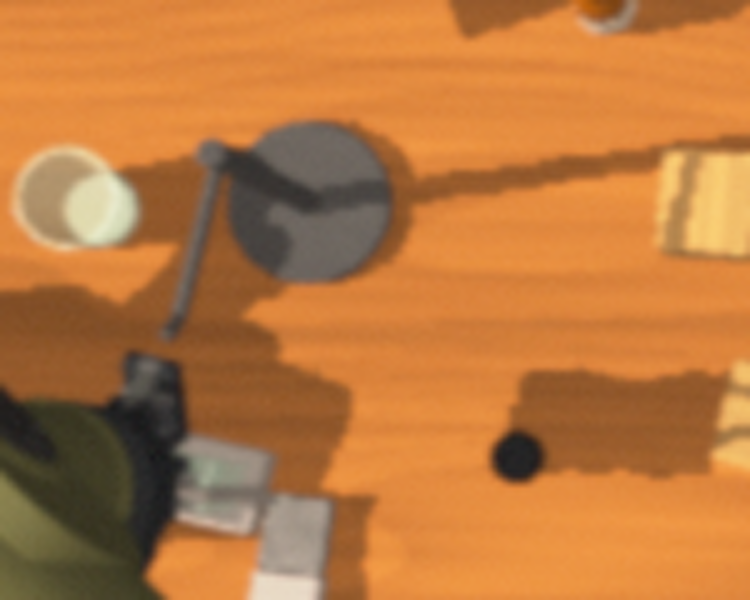

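View pics/s5.png

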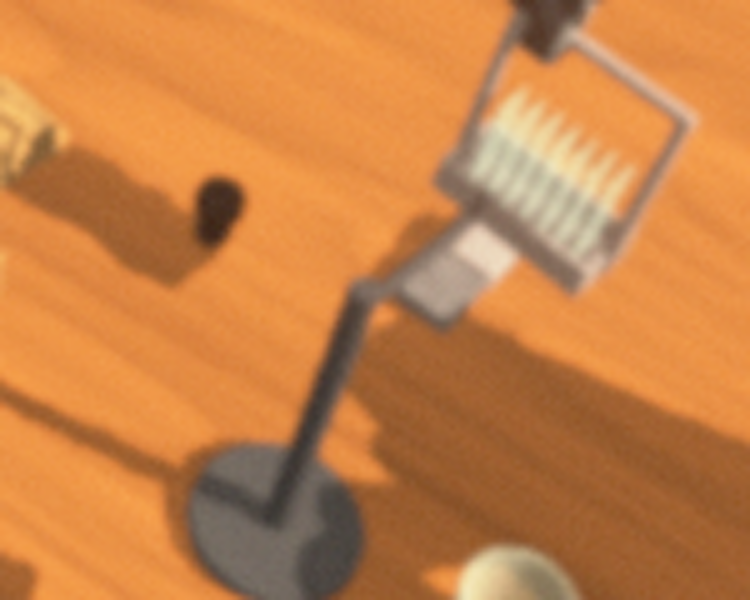

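Run:
```python
from h import *
y=-.204
c,s=np.cos(y),np.sin(y)
def H(a,b,z): return [.5641+a*c-b*s,.3509+a*s+b*c,z]
go(H(-.11,-.031,.244),Rd(y))
go(H(-.004,-.031,.244),Rd(y))
```

```text
t 6.1667 xyz [-0.8 25.6 -1.2] dr [ 0.0008 -0.0005  0.0034]
t 6.1667 xyz [ -0.9  25.5 104.8] dr [ 0.0008 -0.0005  0.0034]
```

```bash
python3 -m jog '{"grip":[1,1,1,1,1,1,1,1,1,1,1,1],"xyz":[[-1,10,0],[-1,20,0],[-1,26,0],[-1,26,4],[-1,26,12],[-1,26,22],[-1,26,32],[-1,26,42],[-1,26,50],[-1,26,55],[-1,26,55],[-1,26,55]],"dr":[[0,0,0.003],[0,0,0.003],[0,0,0.003],[0,0,0.003],[0,0,0.003],[0,0,0.003],[0,0,0.003],[0,0,0.003],[0,0,0.003],[0,0,0.003],[0,0,0.003],[0,0,0.003]]}'
python3 - <<'E'
from h import *
for n in ('wrist','scene'): cv2.imwrite(f'pics/{n}6.png',cams.snapshot(n))
a=cv2.imread('pics/scene6.png');cv2.imwrite('pics/s6.png',cv2.resize(a[200:320,350:500],None,fx=5,fy=5,interpolation=cv2.INTER_CUBIC))
E
```

```text
t: 7.17
tcp_pos: [0.5052, 0.3317, 0.2433]
eef_rot: [-1.573, -0.0, -1.776]
ft_force: [-0.2, -0.8, -2.5]
finger_gap: 0.067
```

View pics/wrist6.png

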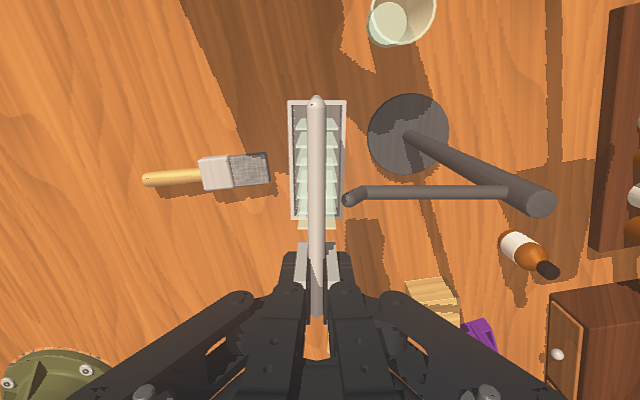

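View pics/s6.png

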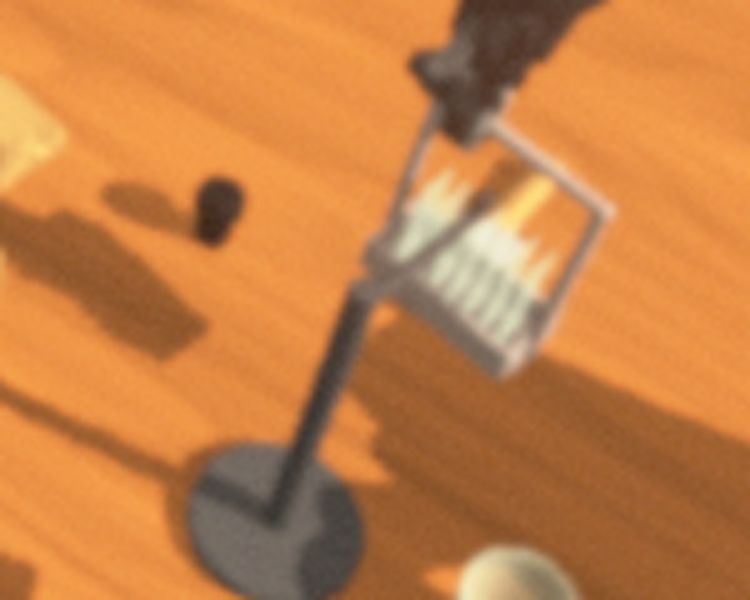

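```bash
python3 -m jog '{"grip":[1,1,1,1,1,1,1,1,1,1],"xyz":[[0,0,4],[0,0,11],[0,0,19],[0,0,27],[0,0,35],[0,0,42],[0,0,48],[0,0,51],[0,0,51],[0,0,51]],"dr":[[0,0,0],[0,0,0],[0,0,0],[0,0,0],[0,0,0],[0,0,0],[0,0,0],[0,0,0],[0,0,0],[0,0,0]]}'
python3 - <<'E'
from h import *
for n in ('wrist','scene'): cv2.imwrite(f'pics/{n}7.png',cams.snapshot(n))
a=cv2.imread('pics/scene7.png');cv2.imwrite('pics/s7.png',cv2.resize(a[200:320,350:500],None,fx=5,fy=5,interpolation=cv2.INTER_CUBIC))
y=-.204
c,s=np.cos(y),np.sin(y)
def H(a,b,z): return [.5641+a*c-b*s,.3509+a*s+b*c,z]
go(H(-.004,-.031,.215),Rd(y))
E
```

```text
t: 8.1
tcp_pos: [0.5543, 0.3219, 0.2433]
eef_rot: [-1.573, -0.0, -1.774]
ft_force: [-0.7, -0.1, -1.4]
finger_gap: 0.068
t 8.2 xyz [ 0.8 28.6  0.1] dr [0.0015 0.0013 0.0003]
```

View pics/wrist7.png

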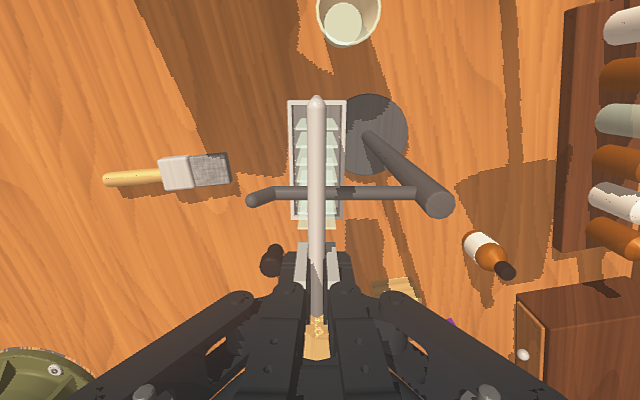

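View pics/s7.png

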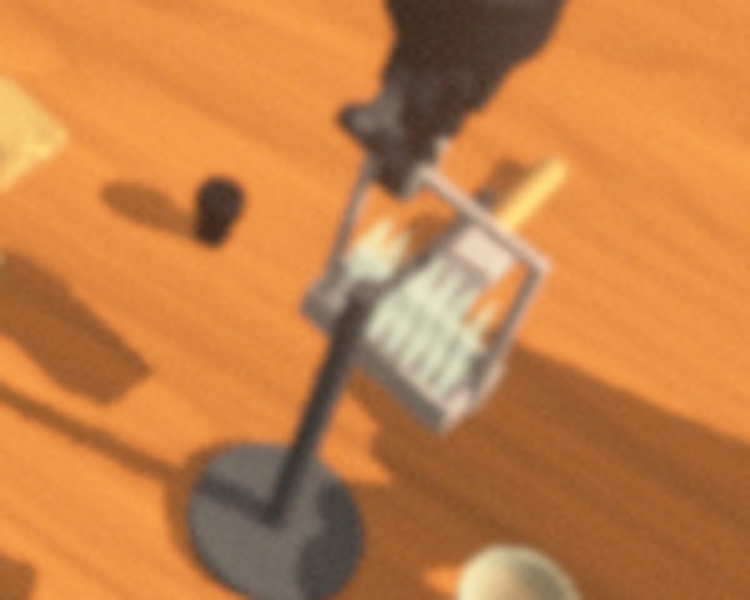

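Run:
```python
from h import *
x,M,o=tool();W=P('wrist')
for uv,z in (((317,192),.227),((317,97),.262),((317,316),.262)):
    p=onz(W,*uv,z); print(p,(M.T@(p-x)*1000).round(1))
```

```text
[0.55955246 0.35292914 0.227     ] [-31.2  16.6  -0.7]
[0.56971902 0.40261823 0.262     ] [-81.9 -18.5  -0.8]
[0.54881601 0.30040523 0.262     ] [ 22.4 -18.4  -0.7]
```

```bash
python3 -m jog '{"grip":[1,1,1,1,1,1,1,1],"xyz":[[0,5,0],[0,11,0],[0,17,0],[0,22,0],[0,25,0],[0,27,0],[0,28,0],[0,28,0]],"dr":[[0,0,0],[0,0,0],[0,0,0],[0,0,0],[0,0,0],[0,0,0],[0,0,0],[0,0,0]]}'
```

```text
t: 8.87
tcp_pos: [0.5539, 0.3222, 0.2154]
eef_rot: [-1.573, -0.0, -1.774]
ft_force: [-0.4, -0.1, -1.7]
finger_gap: 0.065
```

```bash
python3 -m jog '{"grip":[1,1,1,1,1],"xyz":[[0,1,0],[0,2,0],[0,3,0],[0,3,0],[0,3,0]],"dr":[[0,0,0],[0,0,0],[0,0,0],[0,0,0],[0,0,0]]}'
```

```text
t: 9.28
tcp_pos: [0.5542, 0.3223, 0.2138]
eef_rot: [-1.571, 0.0, -1.774]
ft_force: [-2.0, -1.1, 4.1]
finger_gap: 0.066
```

```bash
python3 -m jog '{"grip":[0.9,0.8,0.7,0.6,0.5,0.4,0.3,0.3,0.3,0.3],"xyz":[[0,-1,0],[0,-1,0],[0,-1,0],[0,-1,0],[0,-1,0],[0,-1,0],[0,-1,0],[0,-1,0],[0,-1,0],[0,-1,0]],"dr":[[0,0,0],[0,0,0],[0,0,0],[0,0,0],[0,0,0],[0,0,0],[0,0,0],[0,0,0],[0,0,0],[0,0,0]]}'
python3 - <<'E'
from h import *
for n in ('wrist','scene'): cv2.imwrite(f'pics/{n}8.png',cams.snapshot(n))
a=cv2.imread('pics/scene8.png');cv2.imwrite('pics/s8.png',cv2.resize(a[200:320,350:500],None,fx=5,fy=5,interpolation=cv2.INTER_CUBIC))
E
```

```text
t: 10.12
tcp_pos: [0.5542, 0.3224, 0.2148]
eef_rot: [-1.571, 0.0, -1.774]
ft_force: [0.2, 0.0, 0.9]
finger_gap: 0.701
```

View pics/wrist8.png

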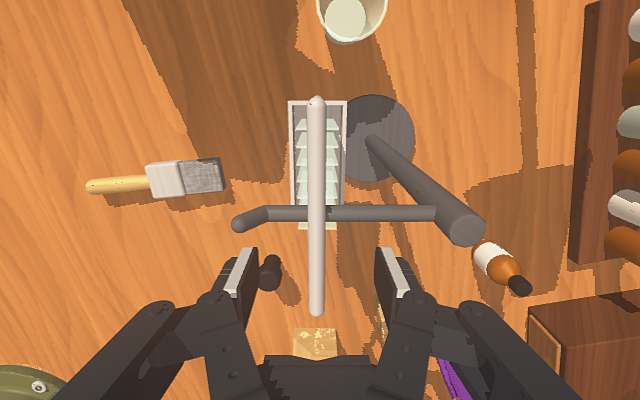

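View pics/s8.png

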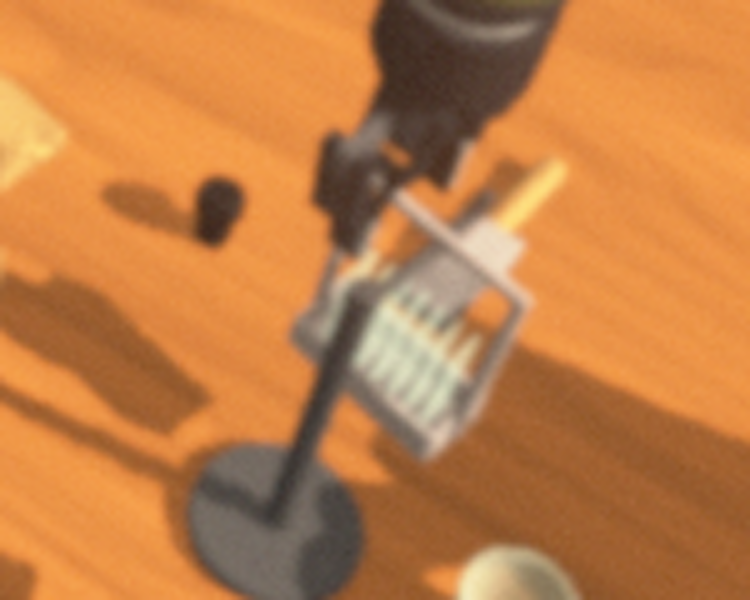

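```bash
python3 -m jog '{"grip":[0.3,0.3,0.3,0.3,0.2,0.1,0,0],"xyz":[[0,-6,0],[0,-18,0],[0,-36,0],[0,-60,0],[0,-85,0],[0,-105,0],[0,-115,0],[0,-115,0]],"dr":[[0,0,0],[0,0,0],[0,0,0],[0,0,0],[0,0,0],[0,0,0],[0,0,0],[0,0,0]]}'
python3 - <<'E'
from h import *
for n in ('wrist','scene'): cv2.imwrite(f'pics/{n}9.png',cams.snapshot(n))
a=cv2.imread('pics/scene9.png');b=cv2.resize(a[200:320,350:500],None,fx=5,fy=5,interpolation=cv2.INTER_CUBIC)
cv2.imwrite('pics/s9.png',np.hstack([cv2.resize(b,(400,320)),cv2.resize(cv2.imread('pics/wrist9.png'),(400,320))]))
y=-.2223
print(tool()[2]['joint_positions'].round(2))
go([.4957+.013*np.cos(y),.0545+.013*np.sin(y),.2],Rd(y-np.pi/2))
E
```

```text
t: 10.88
tcp_pos: [0.5549, 0.3234, 0.3335]
eef_rot: [-1.567, 0.004, -1.774]
ft_force: [-0.3, 0.3, -0.4]
finger_gap: 1.003
[ 0.05  0.39 -0.86  1.29  0.29  1.59 -0.97]
t 10.9833 xyz [274.3 129.6   9.7] dr [3.0000e-04 1.5903e+00 2.0000e-04]
```

View pics/s9.png

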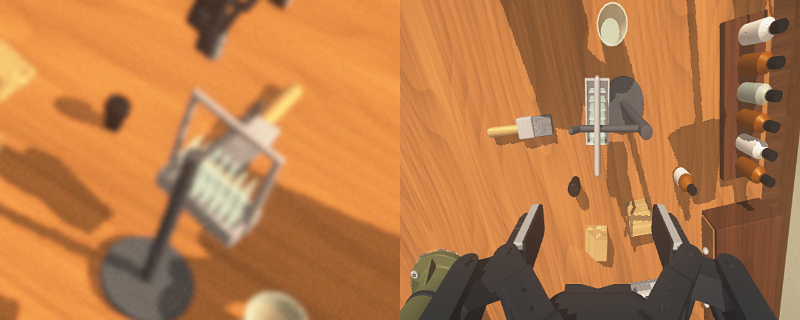

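The rack hangs free on the hook. On to the block.

```bash
python3 -m jog '{"grip":[0,0,0,0,0,0,0,0,0,0,0,0],"xyz":[[10,0,0],[30,0,0],[55,2,1],[80,6,2],[105,14,3],[130,24,4],[155,36,5],[180,50,6],[205,65,7],[225,80,8],[245,92,9],[260,100,10]],"dr":[[0,0.06,0],[0,0.17,0],[0,0.28,0],[0,0.40,0],[0,0.52,0],[0,0.64,0],[0,0.76,0],[0,0.88,0],[0,1.0,0],[0,1.12,0],[0,1.24,0],[0,1.36,0]]}'
python3 - <<'E'
from h import *
y=-.2223
print(tool()[2]['joint_positions'].round(2))
go([.4957+.013*np.cos(y),.0545+.013*np.sin(y),.2],Rd(y-np.pi/2))
E
```

```text
t: 11.98
tcp_pos: [0.5095, 0.0629, 0.2264]
eef_rot: [-1.57, -0.005, 3.141]
ft_force: [-0.4, -0.3, 0.2]
finger_gap: 1.001
[ 0.41  0.07 -0.61  1.77  0.04  1.32 -1.78]
t 11.9833 xyz [ 0.9 26.4 11.2] dr [-0.0014  0.222   0.005 ]
```

```bash
python3 -m jog '{"grip":[0,0,0,0,0],"xyz":[[0,8,4],[1,16,8],[1,26,11],[1,26,11],[1,26,11]],"dr":[[0,0.1,0],[0,0.2,0],[0,0.222,0.005],[0,0.222,0.005],[0,0.222,0.005]]}'
python3 - <<'E'
from h import *
cv2.imwrite('pics/w10.png',cams.snapshot('wrist'))
W=P('wrist');q=[.4957,.0545,-.2223]
c,s=np.cos(q[2]),np.sin(q[2]); Rz=np.array([[c,-s,0],[s,c,0],[0,0,1]])
L=[[.03,.028,.05],[.03,-.028,.05],[0,.028,.05],[0,-.028,.05],[-.03,.028,.02],[-.03,-.028,.02]]
print(proj(W,(Rz@np.array(L).T).T+[q[0],q[1],0]).round(1))
y=-.2223
go([.4957+.013*np.cos(y),.0545+.013*np.sin(y),.2],Rd(y-np.pi/2))
E
```

```text
t: 12.4
tcp_pos: [0.5074, 0.0518, 0.1992]
eef_rot: [-1.569, -0.002, 2.922]
ft_force: [0.3, -0.9, 0.2]
finger_gap: 0.999
[[288.2 159.9]
 [345.5 160.1]
 [289.1 189.1]
 [344.5 189.2]
 [292.  205.9]
 [341.3 206. ]]
t 12.45 xyz [-0.5  0.   0.5] dr [-0.0013  0.0025  0.0006]
```

View pics/w10.png

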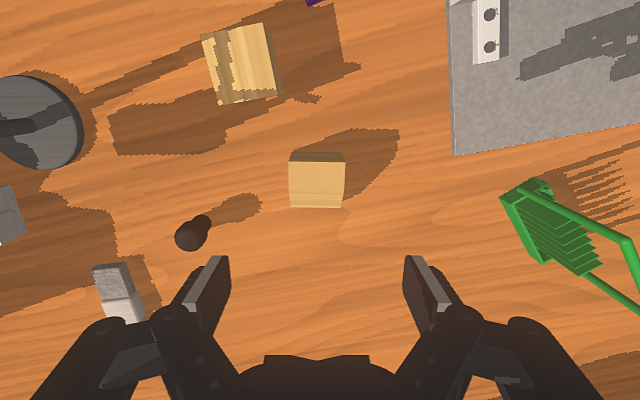

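```bash
python3 -m jog '{"grip":[0,0,0,0,0,0,0,0,0],"xyz":[[0,25,0],[0,60,0],[0,95,0],[0,130,0],[0,155,0],[0,174,0],[0,183,0],[0,185,0],[0,185,0]],"dr":[[0,0.002,0],[0,0.002,0],[0,0.002,0],[0,0.002,0],[0,0.002,0],[0,0.002,0],[0,0.002,0],[0,0.002,0],[0,0.002,0]]}'
python3 - <<'E'
from h import *
cv2.imwrite('pics/w11.png',cams.snapshot('wrist'))
y=-.2223
go([.4957+.013*np.cos(y),.0545+.013*np.sin(y),.014],Rd(y-np.pi/2))
E
```

```text
t: 13.2
tcp_pos: [0.5083, 0.0525, 0.0154]
eef_rot: [-1.57, -0.0, 2.921]
ft_force: [-0.4, -0.4, 0.6]
finger_gap: 0.999
t 13.25 xyz [0.4 2.1 0.9] dr [-0.0006  0.0013 -0.0011]
```

View pics/w11.png

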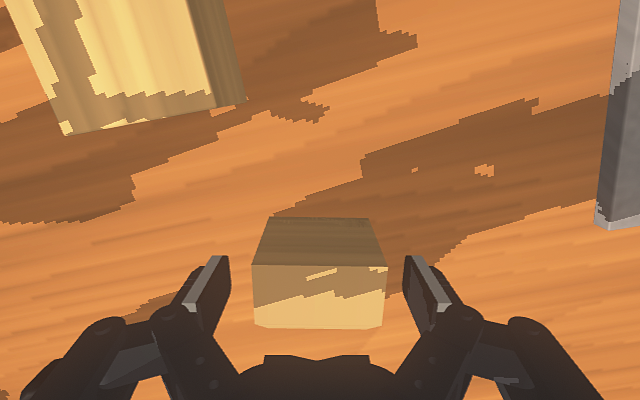

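Block centred between pads. Close.

```bash
python3 -m jog '{"grip":[0.2,0.3,0.5,0.7,0.9,1,1,1,1,1],"xyz":[[0,2,1],[0,2,1],[0,2,1],[0,2,1],[0,2,1],[0,2,1],[0,2,1],[0,2,1],[0,2,1],[0,2,1]],"dr":[[0,0,0],[0,0,0],[0,0,0],[0,0,0],[0,0,0],[0,0,0],[0,0,0],[0,0,0],[0,0,0],[0,0,0]]}'
python3 - <<'E'
from h import *
cv2.imwrite('pics/w12.png',cams.snapshot('wrist'))
E
```

```text
t: 14.08
tcp_pos: [0.5102, 0.0514, 0.0156]
eef_rot: [-1.57, 0.004, 2.92]
ft_force: [-0.2, -1.2, 5.9]
finger_gap: 0.647
```

View pics/w12.png

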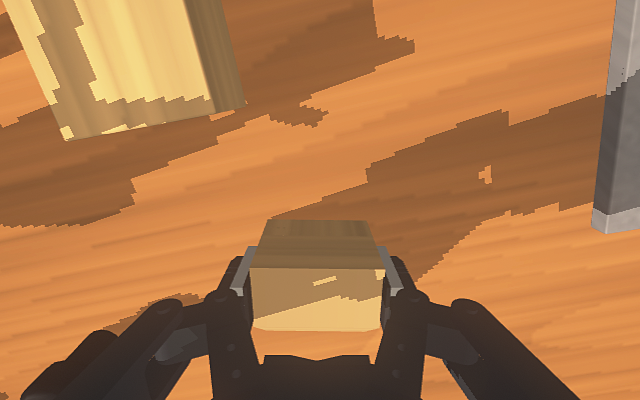

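```bash
python3 -m jog '{"grip":[1,1,1,1,1,1,1,1],"xyz":[[0,-5,0],[0,-15,0],[0,-35,0],[0,-65,0],[0,-95,0],[0,-120,0],[0,-130,0],[0,-130,0]],"dr":[[0,0,0],[0,0,0],[0,0,0],[0,0,0],[0,0,0],[0,0,0],[0,0,0],[0,0,0]]}'
python3 - <<'E'
from h import *
cv2.imwrite('pics/w13.png',cams.snapshot('wrist'))
j=np.array([.5714,-.2017]);y=-.0284;c,s=np.cos(y),np.sin(y)
Rj=np.array([[c,-s],[s,c]])
t=j+Rj@np.array([.03+.0148-.02,.032-.012])
print(t,tool()[2]['joint_positions'].round(2))
go([*t,.145],Rd(y-np.pi/2))
E
```

```text
t: 14.8
tcp_pos: [0.5114, 0.0518, 0.1486]
eef_rot: [-1.571, 0.01, 2.92]
ft_force: [0.7, 0.6, -0.6]
finger_gap: 0.646
[ 0.59675792 -0.18241229] [ 0.41  0.12 -0.6   1.88  0.08  1.15 -2.01]
t 14.85 xyz [-135.9    2.3  209.2] dr [-0.001  -0.1928 -0.0059]
```

View pics/w13.png

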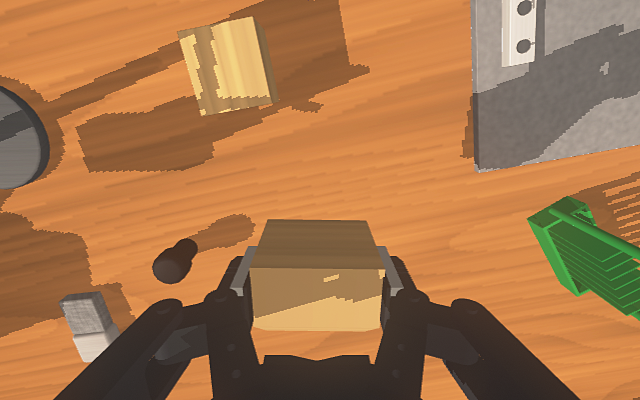

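```bash
python3 -m jog '{"grip":[1,1,1,1,1,1,1,1,1,1,1,1],"xyz":[[-5,0,8],[-15,0,24],[-30,0,46],[-47,0,72],[-64,0,98],[-81,0,124],[-98,1,150],[-114,1,175],[-126,2,194],[-133,2,205],[-136,2,209],[-136,2,209]],"dr":[[0,0,0],[0,-0.02,0],[0,-0.04,0],[0,-0.06,0],[0,-0.08,0],[0,-0.1,0],[0,-0.12,0],[0,-0.14,0],[0,-0.16,0],[0,-0.18,-0.006],[0,-0.193,-0.006],[0,-0.193,-0.006]]}'
python3 - <<'E'
from h import *
cv2.imwrite('pics/w14.png',cams.snapshot('wrist'))
W=P('wrist');q=[.5714,-.2017,-.0284]
c,s=np.cos(q[2]),np.sin(q[2]); Rz=np.array([[c,-s,0],[s,c,0],[0,0,1]])
L=[[.06,.1,.054],[.08,.1,.054],[.06,-.1,.054],[.08,-.1,.054],[.06,.06,.026],[.005,.06,.026],[.005,.08,.026],[.06,-.1,.014]]
print(proj(W,(Rz@np.array(L).T).T+[q[0],q[1],0]).round(1))
j=np.array([.5714,-.2017]);y=-.0284
Rj=np.array([[c,-s],[s,c]])
t=j+Rj@np.array([.03+.0148-.02,.032-.012])
go([*t,.145],Rd(y-np.pi/2))
E
```

```text
t: 15.85
tcp_pos: [0.5958, -0.184, 0.1427]
eef_rot: [-1.571, -0.004, 3.111]
ft_force: [-0.4, -0.0, -2.4]
finger_gap: 0.647
[[213.4 153.8]
 [210.4 127.4]
 [473.4 153.7]
 [478.  127.3]
 [270.5 147.1]
 [273.6 206.8]
 [251.7 206.8]
 [451.6 144.5]]
t 15.9 xyz [-0.8 -1.8  0.3] dr [ 0.0007 -0.0007  0.0032]
```

View pics/w14.png

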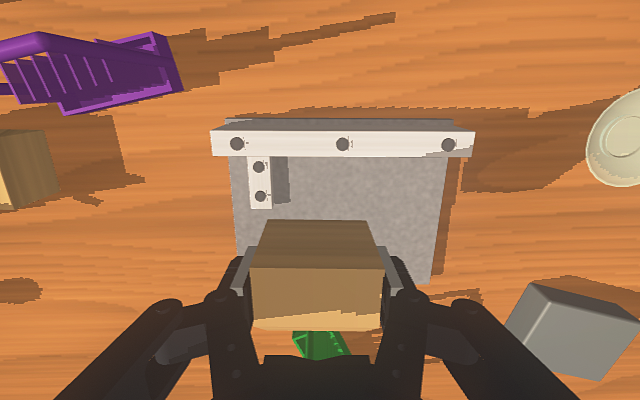

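```bash
python3 -m jog '{"grip":[1,1,1,1,1,1,1,1],"xyz":[[0,15,0],[0,40,0],[0,65,0],[0,85,0],[0,100,0],[0,107,0],[0,108,0],[0,108,0]],"dr":[[0,0,0.003],[0,0,0.003],[0,0,0.003],[0,0,0.003],[0,0,0.003],[0,0,0.003],[0,0,0.003],[0,0,0.003]]}'
python3 - <<'E'
from h import *
cv2.imwrite('pics/w15.png',cams.snapshot('wrist'))
x,M,o=tool();print(x,o['ft_force'])
E
```

```text
t: 16.57
tcp_pos: [0.5956, -0.1809, 0.0353]
eef_rot: [-1.572, -0.0, 3.114]
ft_force: [0.6, -0.3, -1.0]
finger_gap: 0.647
[ 0.59622115 -0.18129964  0.03614938] [-0.25408119 -0.70606691 -0.93358493]
```

View pics/w15.png

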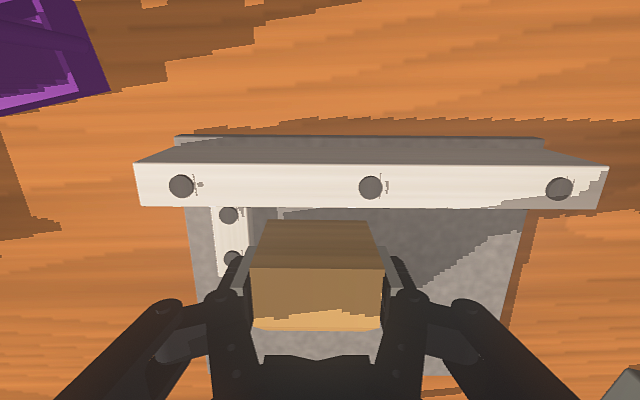

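Run:
```python
from h import *
x,M,o=tool();W=P('wrist')
f=lambda u,v,z:(M.T@(onz(W,u,v,z)-x)*1000).round(1)
print('fence',f(140,205.5,.054),f(605,208,.054),'blocktop',f(250,267,x[2]+.0344),f(387,267,x[2]+.0344))
print('stop right edge top',f(247,240,.026),'bedL',f(185,207,.014))
```

```text
fence [-35.3 -17.8 -77.8] [-34.2 -17.9 126.5] blocktop [-14.7 -34.4 -27.6] [-14.8 -34.4  28.5]
stop right edge top [ -3.7  10.2 -39.2] bedL [-18.7  22.2 -76.7]
```

```bash
python3 -m jog '{"grip":[1,1,1,1,1,1,1],"xyz":[[-3,0,-2],[-7,0,-4],[-11,1,-6],[-14,2,-8],[-16,3,-9],[-16,3,-9],[-16,3,-9]],"dr":[[0,0.005,0],[0,0.005,0],[0,0.005,0],[0,0.005,0],[0,0.005,0],[0,0.005,0],[0,0.005,0]]}'
```

```text
t: 17.2
tcp_pos: [0.6125, -0.1725, 0.0329]
eef_rot: [-1.572, 0.001, 3.109]
ft_force: [0.7, -0.4, -1.9]
finger_gap: 0.651
```

```bash
python3 -m jog '{"grip":[1,1,1,1],"xyz":[[-1,1,0],[-2,2,0],[-3,2,0],[-3,2,0]],"dr":[[0,0,0],[0,0,0],[0,0,0],[0,0,0]]}'
```

```text
t: 17.53
tcp_pos: [0.6156, -0.1727, 0.0308]
eef_rot: [-1.572, 0.001, 3.109]
ft_force: [-0.4, -0.0, -0.3]
finger_gap: 0.651
```

```bash
python3 -m jog '{"grip":[1,1,1,1],"xyz":[[-1,0,-1],[-2,0,-2],[-2,0,-2],[-2,0,-2]],"dr":[[0,0,0],[0,0,0],[0,0,0],[0,0,0]]}'
python3 - <<'E'
from h import *
cv2.imwrite('pics/w16.png',cams.snapshot('wrist'))
E
```

```text
t: 17.87
tcp_pos: [0.6161, -0.1725, 0.0307]
eef_rot: [-1.57, -0.002, 3.108]
ft_force: [-3.8, -2.0, 0.8]
finger_gap: 0.646
```

View pics/w16.png

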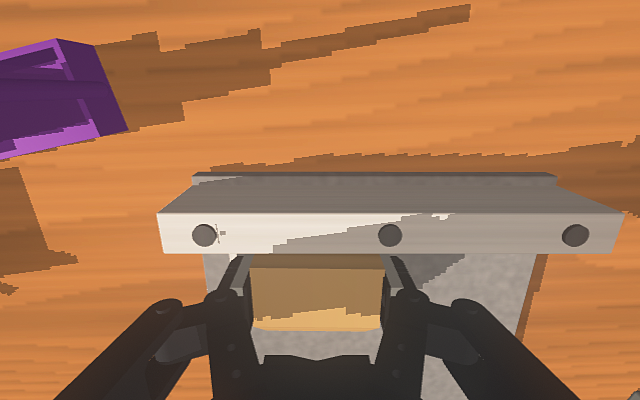

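```bash
python3 -m jog '{"grip":[1,1,1,1,1],"xyz":[[1,0,-1],[1,0,-2],[1,0,-3],[1,0,-4],[1,0,-4]],"dr":[[0,0,0],[0,0,0],[0,0,0],[0,0,0],[0,0,0]]}'
```

```text
t: 18.33
tcp_pos: [0.6153, -0.1724, 0.031]
eef_rot: [-1.565, -0.001, 3.107]
ft_force: [-1.2, -7.8, -0.9]
finger_gap: 0.649
```

```bash
python3 -m jog '{"grip":[1,1,1,1,1],"xyz":[[0,0,-1],[-1,1,-2],[-2,2,-2],[-2,3,-2],[-2,3,-2]],"dr":[[0,0,0],[0,0,0],[0,0,0],[0,0,0],[0,0,0]]}'
```

```text
t: 18.75
tcp_pos: [0.616, -0.1724, 0.0298]
eef_rot: [-1.561, -0.004, 3.106]
ft_force: [-8.3, -4.8, 12.3]
finger_gap: 0.649
```

```bash
python3 -m jog '{"grip":[0.3,0.25,0.2,0.15,0.1,0,0,0],"xyz":[[0,0,0],[0,0,0],[0,0,0],[0,0,0],[0,-1,0],[0,-1,0],[0,-1,0],[0,-1,0]],"dr":[[0,0,0],[0,0,0],[0,0,0],[0,0,0],[0,0,0],[0,0,0],[0,0,0],[0,0,0]]}'
python3 - <<'E'
from h import *
cv2.imwrite('pics/w17.png',cams.snapshot('wrist'))
E
```

```text
t: 19.42
tcp_pos: [0.6161, -0.1723, 0.0308]
eef_rot: [-1.562, -0.004, 3.106]
ft_force: [0.2, -0.0, -0.1]
finger_gap: 1.003
```

View pics/w17.png

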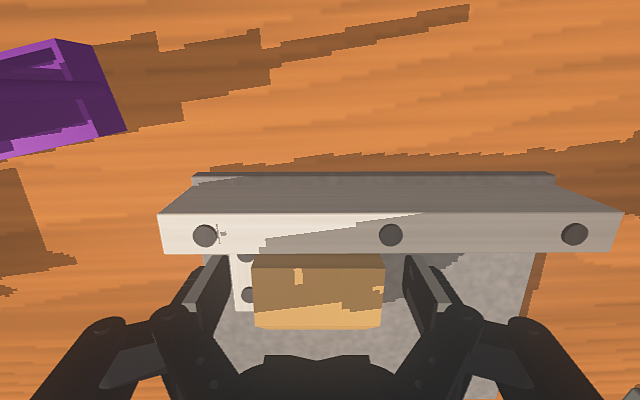

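```bash
python3 -m jog '{"grip":[0,0,0,0,0,0,0.5,1,1,1],"xyz":[[0,-6,0],[0,-20,0],[0,-40,0],[0,-65,0],[0,-90,0],[0,-110,0],[10,-120,0],[30,-120,0],[50,-120,0],[50,-120,0]],"dr":[[0,0,0],[0,0,0],[0,0,0],[0,0,0],[0,0,0],[0,0,0],[0,0,0],[0,0,0],[0,0,0],[0,0,0]]}'
python3 - <<'E'
from h import *
cv2.imwrite('pics/w18.png',cams.snapshot('wrist'))
x,M,o=tool();print(x,o['joint_positions'].round(2))
th=.6;y=-.033
Rt=Rd(y-np.pi/2)@R.from_rotvec([0,0,th]).as_matrix()
print(Rt)
go([.549,-.171,.10],Rt); go([.549,-.171,.071],Rt)
W=P('wrist');q=[.5714,-.2017,-.0284]
E
```

```text
t: 20.3
tcp_pos: [0.564, -0.1699, 0.1527]
eef_rot: [-1.56, -0.005, 3.105]
ft_force: [0.0, -0.1, -0.3]
finger_gap: 0.453
[ 0.56573058 -0.1699554   0.1527107 ] [ 0.63  0.28 -0.46  1.69  0.14  1.2  -1.47]
[[-0.82488626  0.56433505 -0.03299401]
 [ 0.02723113 -0.01862982 -0.99945555]
 [-0.56464247 -0.82533561  0.        ]]
t 20.35 xyz [16.5 52.8  1.1] dr [-1.140e-02  2.000e-04  6.033e-01]
t 20.35 xyz [16.4 81.8  0.8] dr [-1.140e-02  2.000e-04  6.033e-01]
```

View pics/w18.png

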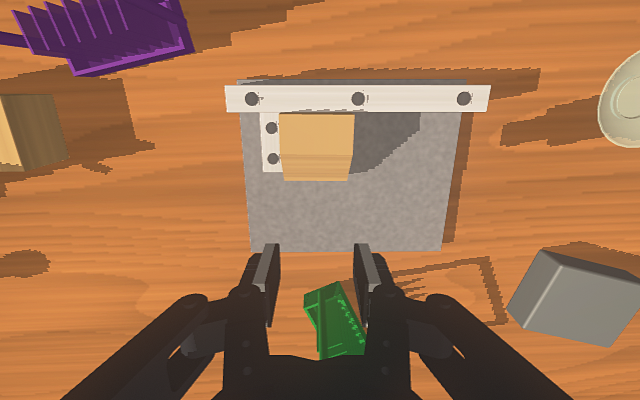

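Run:
```python
from h import *
W=P('wrist')
for uv,z in (((279,114),.064),((354,114),.064),((280,156),.064),((353,156),.064),((284,181),.034),((348,181),.034)): print(uv,onz(W,*uv,z).round(4))
```

```text
(279, 114) [ 0.6324 -0.1455  0.064 ]
(354, 114) [ 0.6304 -0.2006  0.064 ]
(280, 156) [ 0.6011 -0.1438  0.064 ]
(353, 156) [ 0.599 -0.2    0.064]
(284, 181) [ 0.572  -0.1422  0.034 ]
(348, 181) [ 0.5698 -0.1994  0.034 ]
```

```bash
python3 -m jog '{"grip":[1,1,1,1,1,1,1,1,1,1,1],"xyz":[[2,5,0],[4,10,0],[6,15,0],[8,20,0],[10,27,0],[12,34,0],[16,42,0],[16,48,0],[16,53,0],[16,53,0],[16,53,0]],"dr":[[-0.011,0,0.06],[-0.011,0,0.16],[-0.011,0,0.26],[-0.011,0,0.36],[-0.011,0,0.46],[-0.011,0,0.56],[-0.011,0,0.603],[-0.011,0,0.603],[-0.011,0,0.603],[-0.011,0,0.603],[-0.011,0,0.603]]}'
python3 - <<'E'
from h import *
for n in ('wrist','scene'):cv2.imwrite(f'pics/{n}19.png',cams.snapshot(n))
a=cv2.imread('pics/scene19.png');b=cv2.resize(a[120:260,200:380],(400,311),interpolation=cv2.INTER_CUBIC)
cv2.imwrite('pics/s19.png',np.hstack([b,cv2.resize(cv2.imread('pics/wrist19.png'),(400,311))]))
x,M,o=tool();print(x,o['joint_positions'].round(2),o['finger_gap'])
E
```

```text
t: 21.27
tcp_pos: [0.5517, -0.1696, 0.1011]
eef_rot: [-1.57, 0.601, 3.111]
ft_force: [-0.1, 0.1, 0.1]
finger_gap: -0.003
[ 0.55146307 -0.16979266  0.10112116] [ 0.82 -0.03 -0.44  2.27 -0.57  0.38 -0.75] -0.005246253870445797
```

View pics/s19.png

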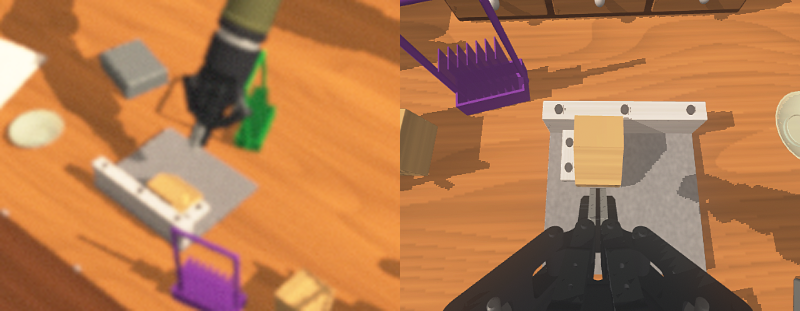

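Run:
```python
from h import *
th=.6;y=-.033
Rt=Rd(y-np.pi/2)@R.from_rotvec([0,0,th]).as_matrix()
go([.560,-.171,.060],Rt); go([.577,-.1715,.043],Rt)
x,M,o=tool();print('d in tool',(M.T@np.array([.7071,-.0233,-.7071])).round(3))
```

```text
t 21.3667 xyz [16.2 38.8  0.9] dr [ 0.0003  0.0017 -0.0013]
t 21.3667 xyz [11.8 62.4  0.9] dr [ 0.0003  0.0017 -0.0013]
d in tool [-0.183  0.983  0.001]
```

```bash
python3 -m jog '{"grip":[1,1,1,1,1,1,1,1],"xyz":[[4,8,0],[9,18,0],[13,28,1],[16,36,1],[16,39,1],[16,42,1],[15,45,1],[15,45,1]],"dr":[[0,0,0],[0,0,0],[0,0,0],[0,0,0],[0,0,0],[0,0,0],[0,0,0],[0,0,0]]}'
python3 - <<'E'
from h import *
cv2.imwrite('pics/w20.png',cams.snapshot('wrist'))
x,M,o=tool();print(x,o['ft_force'],M.T@(np.array([.577,-.1715,.043])-x)*1000)
E
```

```text
t: 22.03
tcp_pos: [0.5652, -0.1712, 0.0557]
eef_rot: [-1.57, 0.602, 3.111]
ft_force: [-0.3, 0.7, -0.4]
finger_gap: -0.003
[ 0.56504204 -0.17123608  0.05583375] [-0.7050517  -0.34536838  0.21061632] [-2.59337453 17.35014819 -0.11998418]
```

View pics/w20.png

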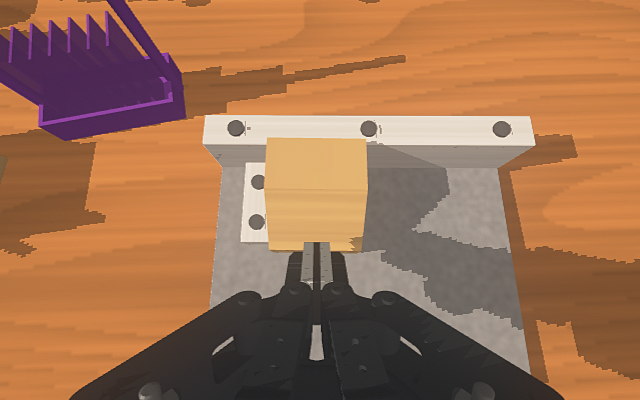

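```bash
python3 -m jog '{"grip":[1,1,1,1,1,1],"xyz":[[-1,4,0],[-1,8,0],[-2,11,0],[-2,13,0],[-2,14,0],[-2,14,0]],"dr":[[0,0,0],[0,0,0],[0,0,0],[0,0,0],[0,0,0],[0,0,0]]}'
```

```text
t: 22.58
tcp_pos: [0.5746, -0.1714, 0.0451]
eef_rot: [-1.57, 0.601, 3.111]
ft_force: [-0.1, 0.3, -0.7]
finger_gap: -0.001
```

```bash
python3 -m jog '{"grip":[1,1,1,1],"xyz":[[0,1,0],[0,2,0],[-1,3,0],[-1,3,0]],"dr":[[0,0,0],[0,0,0],[0,0,0],[0,0,0]]}'
```

```text
t: 22.92
tcp_pos: [0.5773, -0.1715, 0.0432]
eef_rot: [-1.57, 0.602, 3.111]
ft_force: [-0.3, -0.7, 0.1]
finger_gap: 0.001
```

```bash
python3 -m jog '{"grip":[1,1,1,1],"xyz":[[0,1,0],[0,2,0],[0,2,0],[0,2,0]],"dr":[[0,0,0],[0,0,0],[0,0,0],[0,0,0]]}'
```

```text
t: 23.25
tcp_pos: [0.5784, -0.1717, 0.0426]
eef_rot: [-1.569, 0.602, 3.111]
ft_force: [-12.3, 1.6, 14.4]
finger_gap: 0.003
```

```bash
python3 -m jog '{"grip":[1,1,1,1],"xyz":[[0,1,0],[0,2,0],[0,2,0],[0,2,0]],"dr":[[0,0,0],[0,0,0],[0,0,0],[0,0,0]]}'
```

```text
t: 23.58
tcp_pos: [0.5786, -0.1718, 0.0424]
eef_rot: [-1.569, 0.602, 3.113]
ft_force: [-27.0, 5.2, 30.5]
finger_gap: 0.001
```

```bash
python3 -m jog '{"grip":[1,1,1,1],"xyz":[[0,1,-0.3],[0,1,-0.3],[0,1,-0.3],[0,1,-0.3]],"dr":[[0,0,0],[0,0,0],[0,0,0],[0,0,0]]}'
```

```text
t: 23.92
tcp_pos: [0.5786, -0.1719, 0.0425]
eef_rot: [-1.568, 0.602, 3.113]
ft_force: [-19.5, 2.7, 20.9]
finger_gap: 0.001
```

```bash
python3 -m jog '{"grip":[1,1,1,1,1,1],"xyz":[[0,0.8,-0.2],[0,0.8,-0.2],[0,0.8,-0.2],[0,0.8,-0.2],[0,0.8,-0.2],[0,0.8,-0.2]],"dr":[[0,0,0],[0,0,0],[0,0,0],[0,0,0],[0,0,0],[0,0,0]]}'
python3 - <<'E'
from h import *
for n in ('wrist','scene','top'):cv2.imwrite(f'pics/{n}21.png',cams.snapshot(n))
a=cv2.imread('pics/scene21.png');b=cv2.resize(a[140:330,240:480],(400,317),interpolation=cv2.INTER_CUBIC)
cv2.imwrite('pics/s21.png',np.hstack([b,cv2.resize(cv2.imread('pics/wrist21.png'),(400,317))]))
W=P('wrist');j=[.5695,-.2017,-.0284];o=sensors.get_obs();print(o['ft_force'],o['t'])
E
```

```text
t: 24.42
tcp_pos: [0.5785, -0.1719, 0.0426]
eef_rot: [-1.568, 0.602, 3.114]
ft_force: [-14.9, 2.8, 16.6]
finger_gap: -0.001
[-14.7896863    1.7758483   16.27052051] 24.5667
```

View pics/s21.png

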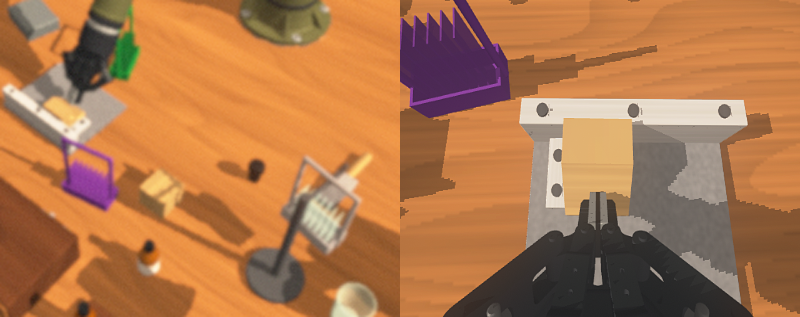

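View pics/wrist21.png

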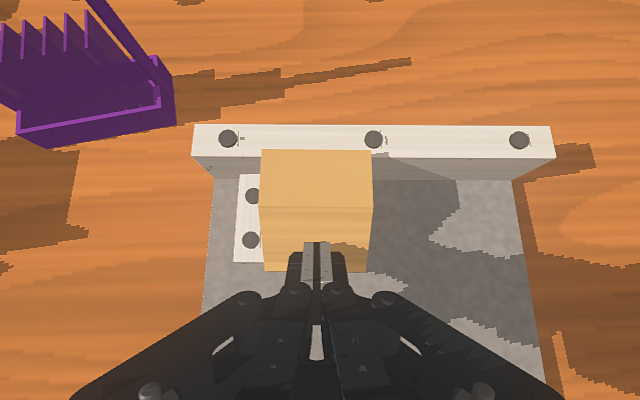

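Run:
```python
from h import *
W=P('wrist')
q=lambda u,v,z:onz(W,u,v,z)
f1,f2=q(193,155.5,.054),q(556,158.5,.054)
b1,b2=q(262,150,.064),q(373,151,.064)
r1,r2=q(259.5,206,.064),q(372,208.5,.064)
s1,s2=q(256,190,.026),q(262,262,.026)
ang=lambda a,b:np.degrees(np.arctan2((a-b)[0],(a-b)[1]))
print(f1,f2,b1,b2,r1,r2,s1,s2);print('fence',ang(f1,f2),'top edge',ang(b1,b2),'ridge',ang(r1,r2))
d=(f2-f1)[:2]/np.linalg.norm((f2-f1)[:2]);n=np.array([-d[1],d[0]])
print('gap',[(n@(b-f1)[:2]*1000).round(2) for b in (b1,b2)])
```

```text
[ 0.63245397 -0.10611456  0.054     ] [ 0.62508784 -0.30274783  0.054     ] [ 0.63019397 -0.14519416  0.064     ] [ 0.62803104 -0.20172289  0.064     ] [ 0.60092268 -0.14449261  0.064     ] [ 0.59810442 -0.19888115  0.064     ] [ 0.62023188 -0.13520887  0.026     ] [ 0.57637279 -0.13969107  0.026     ]
fence 2.145367963933097 top edge 2.1912060306435253 ridge 2.966250240708101
gap [np.float64(-0.8), np.float64(-0.84)]
```

Run:
```python
import cv2
a=cv2.imread('pics/wrist21.png')[140:290,220:300];b=cv2.imread('pics/w18.png')[100:190,250:298]
cv2.imwrite('pics/z.png',__import__('numpy').hstack([cv2.resize(a,(320,600),interpolation=0),cv2.resize(b,(320,600),interpolation=0)]))
```

```text
(no output)
```

View pics/z.png

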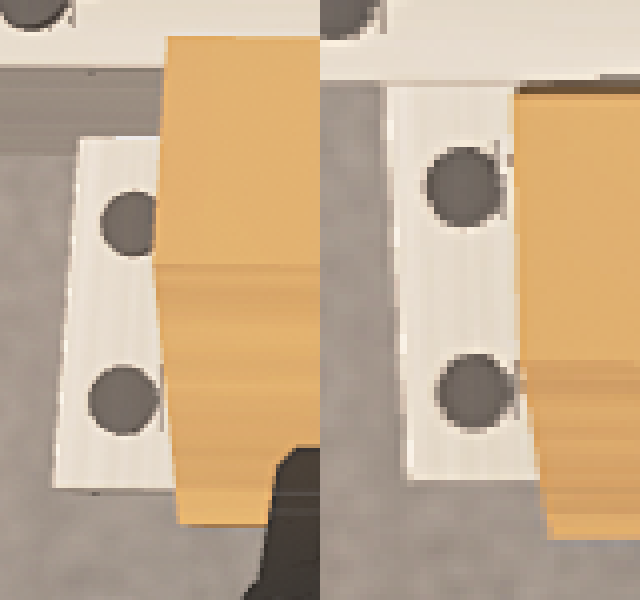

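Run:
```python
from h import *
W=P('wrist')
a,b=onz(W,233,262.3,.026),onz(W,263.5,262.3,.026); print(a,b,np.linalg.norm(a-b)*1000)
c=onz(W,264.5,270.5,.034); d=onz(W,259.5,206,.064); print('block side bevel foot, ridge',c,d)
print(sensors.get_obs()['ft_force'])
# block side line y offset at stop front
y=-.037; n=np.array([-np.sin(y),np.cos(y)])
print('stop face', n@a[:2]*1000-20,'block side',n@c[:2]*1000,n@d[:2]*1000)
```

```text
[ 0.57669885 -0.12279889  0.026     ] [ 0.5761759  -0.14056813  0.026     ] 17.776930693705616
block side bevel foot, ridge [ 0.57130287 -0.14251642  0.034     ] [ 0.60092268 -0.14449261  0.064     ]
[-14.7896863    1.7758483   16.27052051]
stop face -121.38185317924027 block side -121.28549972818287 -122.16464990128956
```

```bash
python3 -c "
from rig import robot,sensors
print(robot.close_job()); o=sensors.get_obs(); print(o['t'],o['ft_force'])"
```

```text
the job is handed in; nothing more can be done
None
the job is handed in; nothing more can be done
```

I hung the rack on the drip stand's hook, seated the bevelled block in the jig corner, and handed the job in at about 24.6 s, still holding the diagonal push on the bevel. No verdict was reported.

- **Rack:** In the last pictures it hangs upright by its handle, clear of the robot. When I lowered it, its bar's middle was about 1.5 mm from the hook.
- **Block position:** It sits flat against the fence, 0.05° off by its top edge and about 0.8 mm by my pixel measure. The gap to the stop is 0–1 mm, and the bevel faces away from the fence. The bevel's ridge line read 0.8° off the fence, which I put down to picking a blurred edge.
- **Push:** The final force was about 15 N towards the fence and 16 N down, about 48° below level. The task asks for 15 N at 30–45°, so it is slightly steeper and firmer. I measured this at the wrist; the fence and bed forces were not measured directly.
- **Other checks:** While building up the push, the force briefly reached about 41 N at the closed fingertips, and I eased it off. The gripper body did not touch anything there. An early estimate left about 2 mm to the stop; the contact force and the last picture both showed the block closer. I saw no bystander or look-alike rack moved.

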